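# Throw the guarded toggle clamp with its extension bar

## Task

Clamp the wooden block in the fixture: the clamp's short lever sits under a clear finger guard, so it is thrown with the forked extension bar. Pull the bar out of its sheath by the fork end, lay it on the desk and take it again by its rubber handle, slide the fork all the way onto the lever and swing the lever counter-clockwise past its dead point until it snaps against its stop with the block tight against the fence. Then draw the bar off and leave it lying flat on the desk, clear of the clamp, without disturbing the other things.

Things in the scene. Friction and masses are not known exactly. Their poses are not given: they have to be found in the camera images.
- clamp: Flat toggle clamp fixed to the desk: aluminium base plate 100 x 200 x 8 mm, grey round housing, clear finger guard, aluminium fence. Origin on the desk on the lever's pivot axis, z up. In its frame the lever side is -x, the plunger runs to -y at 22 mm height towards the block; the plate spans x -50 to 50, y -155 to 45 mm.
- guard (a point): Centre of the underside of the clear finger guard: a disc of 80 mm radius about the pivot axis, 68 to 72 mm above the desk (bolt head on it up to 78 mm). Below it on the clamp's -x side only the base plate and the lever stand farther than 28 mm from the axis.
- fence (a point): Middle of the fence's face, 35 mm above the desk; the face looks along the clamp's +y, 135 mm from the pivot; the fence is 90 mm long, 14 mm thick, its top 48 mm above the desk.
- pivot (a point): Centre of the lever on its pivot axis, 50 mm above the desk; axes as the clamp's.
- clamp_lever (a joint): Lever angle, rad. At 0 (open) it points 140 degrees counter-clockwise, seen from above, from the clamp's +x; grows counter-clockwise. Starts at 0. Turning it takes more and more torque (about 1.6 N m at most, near 0.6), then less; it passes its dead point at 1.25 and snaps by itself to its stop at 1.42; let go short of the dead point it springs back.
- stub (a point): Point on the dark steel lever's stub, 58 mm from the pivot axis, 50 mm above the desk; x points outward along the lever. The stub is 12 mm wide and 14 mm high, its rounded end 76 mm from the axis, hence wholly under the guard; it leaves a round hub of 26 mm radius.
- clamp_pad: Black rubber pad, 20 mm across, sprung, on the end of the clamp's plunger; origin in the middle of its face. It advances along the clamp's -y as the lever is thrown.
- block_mid (a point): Centre of the wooden block (45 x 90 x 25 mm) that lies loose on the base plate between pad and fence; its x axis (45 mm side) runs along the clamp's y.
- block: The wooden block; origin at the centre of its underside.
- sheath: Dark steel sheath fixed to the desk: tunnel 44 mm wide (38 mm inside, 26 mm inner height, no floor), 29 mm high, 153 mm long, with flanges 3 mm thick on both sides (73 mm over all). Origin on the desk under its open mouth, x points out of the mouth; the other end is closed.
- sheath_mouth (a point): Middle of the sheath's mouth, 14 mm above the desk.
- bar: Extension bar, 200 mm long, 18 mm high, about 0.2 kg: steel shank 16 mm wide, black rubber handle 80 mm long and 18 mm wide at its -x end, fork 30 mm wide at its +x end with a slot 17 mm wide, 40 mm deep (x 60 to 100 mm), open at the end, above and below. Origin at the centre of its underside. It starts in the sheath on the desk, handle inside, fork end 52 to 60 mm out.
- bar_mid (a point): Centre of the bar, half-way up (9 mm above its underside); axes as the bar's.
- bar_handle (a point): Point in the middle of the bar's section, 40 mm from the bar's centre towards the handle's end: a good place to take it for the throw (the rubber spans 20 to 100 mm from the bar's centre).
- bar_slot (a point): Middle of the fork's slot, 80 mm from the bar's centre, half-way up. With the fork fully on the lever it lies on stub, so that the bar's underside is 41 mm above the desk and the bar's x axis points at the pivot.
- capacitor: Bystander: blue electrolytic can, 35 mm across, 60 mm high, standing near the right rear of the desk.
- reel: Bystander: reel of solder wire, 64 x 73 x 40 mm, on the right of the desk.
- driver: Bystander: screwdriver with black handle, 175 mm long, on the right of the desk.
- vinyl: Bystander: roll of black tape, 62 mm across, 19 mm high, at the right front of the desk.

How it is judged:
By the outcome, as a careful person would: the job done as asked, in the order asked, and still so for the second after the job is handed in, with the robot touching nothing.
It also fails if it takes over 51 s, if anything falls off the work surface, if the arm or the gripper's body presses on something with over 40 N, if the wrist force passes 120 N, or if a joint passes its speed limit or range.

## Robot

A 6-joint arm with a two-finger parallel gripper is mounted at the origin on a cart in front of the work surface, level with it; the furniture and walls round the work are solid. World frame = base frame: x ahead of the robot, y to its left, z up, the work surface at z = 0. Lengths are in m, angles in rad, forces in N, time in s.
With the tool pointing down it reaches from about 0.25 to 0.775 m from the base axis. Payload 4 kg.
Tool frame: the origin (TCP) lies at the very end of the fingers, on their centre line; the grasp point (between the pads) lies 19 mm behind it; z points along the fingers, y is the line along which they close (so a half turn about z gives the same grasp; the last joint's range is limited). The gripper opens to 94 mm and grips with 3 to 60 N. Pads are 16 mm wide; open, the fingers measure 119 mm over their backs; the gripper's body (75 mm by 177 mm) begins 78 mm behind the grasp point.
Start: joints at [1.214, 0.087, 1.371, -0, 1.684, -0.103], TCP at [0.138, 0.532, 0.206] pointing down, gripper open.
Joint ranges: [-3.1, 3.1], [-0.76, 2.03], [0.27, 2.55], [-1.08, 4.22], [0.17, 2.65], [-2.57, 2.57]. Speed limits (rad/s): [2.79, 2.79, 3.14, 3.14, 3.14, 3.14].

## Interface

Orientations are given as [roll, pitch, yaw] about the fixed x, y, z axes, in that order (R = Rz(yaw) Ry(pitch) Rx(roll)).
In Python, from bench import robot, vision gives the robot as it stands.
- The arm moves only by the shell command python3 -m crank 'ROWS'. ROWS is JSON, a list of rows, each a list of 3 entries, a list of its own where there are three numbers: the closure, from 0 (fully open) to 1 (shut), then the shift along the tool's x, y, z in m, then the turn, a rotation vector about the tool's x, y, z in degrees. A call has 1 to 8 rows; each row shifts and turns the commanded pose from where the row before left it, along the tool's axes as they then stand; what a row does not reach is not made up. A row lasts 1/10 s, in which the tool goes at most 50 mm and 8.59 degrees, less where a joint would pass 70% of its speed; a pose out of reach is approached as far as the arm can. A call with a gripper value outside its range is refused whole. The fingers move at their own pace and stop on an object; the grip force is fixed at half the most. Time passes only in rows, so rows that do not move let the fingers close. It gives the time, the measured TCP pose, the force, the opening and the grip force at its end, in the units of the state.
- robot.get_obs(): the state, without advancing time (a new reading comes with each control period).
- vision.snapshot(name): name is "side" or "top" or "wrist"; returns a dict with "color" (400x640x3 uint8, red, green, blue), "z_map" (400x640 float32, m along the optical axis (not along the pixel's ray), 0 where there is no reading), "fx", "fy", "cx", "cy" (pixels), "R" (3x3) and "t" (3): a world point X has camera coordinates R X + t. Camera axes: x right, y down, z forward; pixel columns grow to the right and rows downward; lengths in m; the calibration is good to about 2 mm. A picture is of the moment at which its call begins.
- robot.close_job(): hands the job in; it is judged then, once.
The state is a dict: "time": time; "joint_positions": joint angles; "qvel": joint speeds; "joint_torque": joint torques, N m; "tool_pos": TCP position; "ee_rot": TCP orientation; "wrist_force": force on the tool from outside, world axes, zero at the start; "wrist_torque": the same for the moment, N m; "width": finger opening in m; "finger_force": force on a finger pad.
Only numpy, scipy, OpenCV 4.12 (cv2) and the standard library are available. Lean on these libraries where they do the work, as an engineer would, in place of code of your own. Each camera call takes 0.05 s, during which the arm holds its last target. There are 200 camera calls.

## Working session

There is one attempt and no reset: what is moved stays moved. The work goes in short steps, Python scripts to look and compute and a shell command to move; the robot and the scene stay as the last step left them, time stands still between calls to the robot, and variables do not carry over. Pictures are saved under pics/ and viewed, at most 10 in all, crops included, and the job is handed in when it is done.

```bash
mkdir -p pics; ls
python3 - <<'E'
from bench import robot, vision
import cv2,numpy as np,pickle
print(robot.get_obs())
for n in("top","side"):
    s=vision.snapshot(n); pickle.dump(s,open(f"pics/{n}0.pkl","wb"))
    cv2.imwrite(f"pics/{n}0.png",s["color"][:,:,::-1]); print(n,s["fx"],s["cx"],s["cy"],s["R"],s["t"])
E
```

```text
pics
{'time': 0.0, 'joint_positions': array([ 1.21389318e+00,  8.79909497e-02,  1.37227457e+00, -2.72456651e-05,
        1.68359035e+00, -1.03094149e-01]), 'qvel': array([ 6.46757185e-04, -6.50652516e-04,  1.62663375e-03,  1.25135503e-03,
       -3.75964431e-05, -5.58703030e-04]), 'joint_torque': array([-2.28926720e-04, -3.40177917e+01, -3.02431226e+01,  7.18499604e-02,
        3.28727940e-02, -1.55641137e-04]), 'tool_pos': array([0.13791608, 0.53185256, 0.20427423]), 'ee_rot': array([-3.13933866e+00, -2.05975789e-04,  2.88778039e+00]), 'wrist_force': array([-0.03332861, -0.90836367,  0.62919155]), 'wrist_torque': array([ 0.0009408 , -0.02890344,  0.02103574]), 'finger_force': 0.0, 'width': 0.09384544432487396}
top 512.6770364382206 316.96336400493243 204.8658645693011 [[ 0.51635756 -0.85622732  0.01579999]
 [-0.67568695 -0.41867719 -0.60675906]
 [ 0.52613878  0.30262878 -0.79472876]] [-0.29483471  0.40532924  1.31124158]
side 388.16294790266676 317.8183865056267 201.8577203985996 [[ 0.99652276  0.07999308  0.02331289]
 [ 0.05574566 -0.43214141 -0.90008123]
 [-0.06192581  0.89825103 -0.43509802]] [-0.51130583  0.01483699  1.36790976]
```

View pics/top0.png

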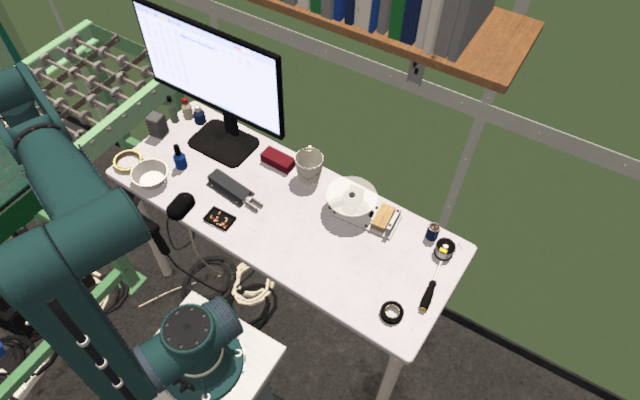

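View pics/side0.png

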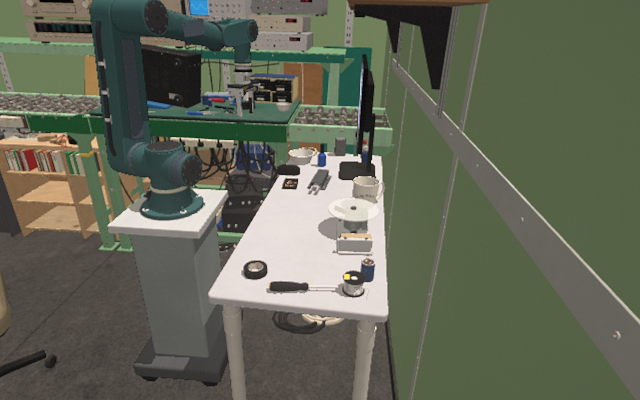

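The top view shows the sheath at about (230,186) with the fork towards (258,204), and the clamp with its guard at (352,195). The block is at (383,218). I'll enlarge that region.

```bash
cat > h.py <<'E'
import numpy as np,cv2,pickle
from bench import robot,vision
def snap(n,tag=None):
    s=vision.snapshot(n)
    if tag: pickle.dump(s,open(f"pics/{tag}.pkl","wb"))
    return s
def load(t): return pickle.load(open(f"pics/{t}.pkl","rb"))
def ray(s,u,v,z):
    d=s["R"].T@np.array([(u-s["cx"])/s["fx"],(v-s["cy"])/s["fy"],1]); c=-s["R"].T@s["t"]
    return c+d*(z-c[2])/d[2]
def proj(s,X):
    p=s["R"]@np.asarray(X,float)+s["t"]; return np.array([s["fx"]*p[0]/p[2]+s["cx"],s["fy"]*p[1]/p[2]+s["cy"]])
def cloud(s):
    v,u=np.mgrid[0:400,0:640]; z=s["z_map"]
    P=np.stack([(u-s["cx"])/s["fx"]*z,(v-s["cy"])/s["fy"]*z,z],-1)
    return (P-s["t"])@s["R"]
E
python3 - <<'E'
from h import *
s=load("top0"); c=s["color"][:,:,::-1][150:250,200:420]
cv2.imwrite("pics/c1.png",cv2.resize(c,None,fx=3.6,fy=3.6,interpolation=cv2.INTER_CUBIC))
P=cloud(s)
for u,v in[(212,178),(230,186),(256,202),(352,195),(383,218),(300,230)]: print(u,v,P[v,u].round(3),ray(s,u,v,0).round(3))
E
```

```text
212 178 [0.49  0.347 0.025] [0.505 0.364 0.   ]
230 186 [0.489 0.273 0.033] [0.509 0.293 0.   ]
256 202 [0.495 0.179 0.008] [0.5   0.183 0.   ]
352 195 [ 0.628 -0.088  0.079] [ 0.686 -0.063  0.   ]
383 218 [ 0.631 -0.197  0.036] [ 0.656 -0.189  0.   ]
300 230 [0.481 0.006 0.002] [0.482 0.007 0.   ]
```

View pics/c1.png

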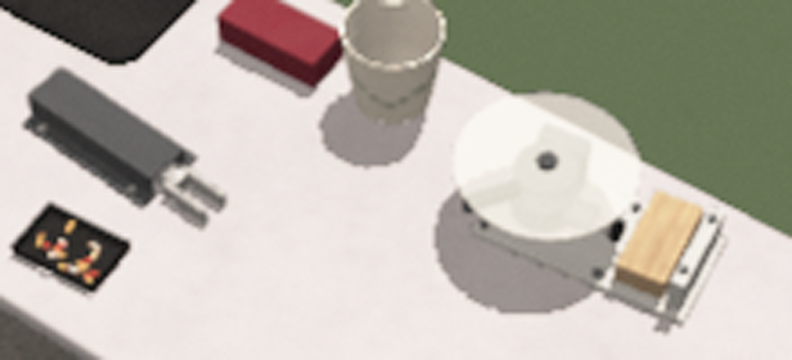

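The crop shows the fork prongs at about (205,195), so the bar exits the sheath towards −y. The lever is under the guard at (490,190), pointing to −x+y, and the block is at (660,240). Next I'll fit the poses from depth.

```bash
python3 - <<'E'
from h import *
for t in("top0","side0"):
    s=load(t);P=cloud(s); x,y,z=P[...,0],P[...,1],P[...,2]; ok=s["z_map"]>0
    m=ok&(z>.024)&(z<.036)&(x>.43)&(x<.55)&(y>.18)&(y<.42)
    print(t,"sheath",m.sum(),cv2.minAreaRect((P[m][:,:2]*1000).astype(np.float32)))
    m=ok&(z>.010)&(z<.022)&(x>.45)&(x<.55)&(y>.12)&(y<.22)
    print("fork",m.sum(),cv2.minAreaRect((P[m][:,:2]*1000).astype(np.float32)))
    m=ok&(z>.062)&(z<.076)&(x>.5)&(x<.8)&(y>-.2)&(y<.04)
    print("guard",m.sum(),cv2.minEnclosingCircle((P[m][:,:2]*1000).astype(np.float32)),np.median(z[m]))
    m=ok&(z>.027)&(z<.037)&(x>.5)&(x<.8)&(y>-.24)&(y<-.14)
    hsv=cv2.cvtColor(s["color"],cv2.COLOR_RGB2HSV); m&=hsv[...,1]>70
    print("block",m.sum(),cv2.minAreaRect((P[m][:,:2]*1000).astype(np.float32)))
    m=ok&(z>.044)&(z<.052)&(x>.5)&(x<.8)&(y>-.3)&(y<-.18)
    if m.sum()>3: print("fence",m.sum(),cv2.minAreaRect((P[m][:,:2]*1000).astype(np.float32)))
E
python3 -m crank '[[0,[-0.04,-0.025,0],[0,0,8.5]],[0,[-0.04,-0.018,0],[0,0,8.5]],[0,[-0.04,-0.01,0],[0,0,8.5]],[0,[-0.04,-0.003,0],[0,0,8.5]],[0,[-0.04,0.003,0],[0,0,8.5]],[0,[-0.04,0.01,0],[0,0,8.5]]]'
```

```text
top0 sheath 520 ((496.36187744140625, 274.9567565917969), (180.43936157226562, 48.856021881103516), 82.94523620605469)
fork 109 ((481.0883483886719, 188.53945922851562), (60.983116149902344, 52.516883850097656), 86.31236267089844)
guard 1322 ((631.0830688476562, -83.74081420898438), 81.09577178955078) 0.07313085349414539
block 258 ((639.712158203125, -191.69088745117188), (91.10176086425781, 43.555538177490234), 4.186835765838623)
fence 94 ((638.0988159179688, -215.23995971679688), (94.40406036376953, 33.508811950683594), 2.5720503330230713)
side0 sheath 167 ((495.9061279296875, 285.23193359375), (152.72503662109375, 45.99641418457031), 82.75581359863281)
fork 58 ((484.7038879394531, 186.40744018554688), (62.841697692871094, 43.778968811035156), 87.1287612915039)
guard 909 ((628.3623046875, -83.02185821533203), 82.65616607666016) 0.07361523574955899
block 115 ((638.603759765625, -179.87281799316406), (86.63978576660156, 27.47609519958496), 4.543325424194336)
fence 122 ((637.3358154296875, -225.34616088867188), (88.4942855834961, 19.852800369262695), 4.856622695922852)
time: 0.7
tool_pos: [0.3173, 0.3509, 0.2051]
ee_rot: [-3.141, 0.0, 1.992]
wrist_force: [-0.0, 0.1, 1.0]
width: 0.0938
finger_force: 0.0
```

```bash
python3 -m crank '[[0,[-0.0333,0.0228,0],[0,0,5.2]],[0,[-0.0333,0.0228,0],[0,0,5.2]],[0,[-0.0333,0.0228,0],[0,0,5.2]],[0,[-0.0333,0.0228,0],[0,0,5.2]],[0,[-0.0333,0.0228,0],[0,0,5.2]],[0,[-0.0333,0.0228,0],[0,0,5.2]],[0,[0,0,0],[0,0,0]],[0,[0,0,0],[0,0,0]]]'
python3 - <<'E'
from h import *
s=snap("wrist","w1"); cv2.imwrite("pics/w1.png",s["color"][:,:,::-1]); print(s["R"],-s["R"].T@s["t"])
E
```

```text
time: 1.5
tool_pos: [0.4884, 0.1851, 0.2048]
ee_rot: [-3.14, -0.0, 1.452]
wrist_force: [-0.5, -0.1, -0.8]
width: 0.0939
finger_force: 0.0
[[ 0.99292752 -0.1187054  -0.00199089]
 [-0.11410227 -0.95878811  0.26020381]
 [-0.03279644 -0.25813636 -0.96555166]] [0.49718466 0.25828221 0.38311538]
```

View pics/w1.png

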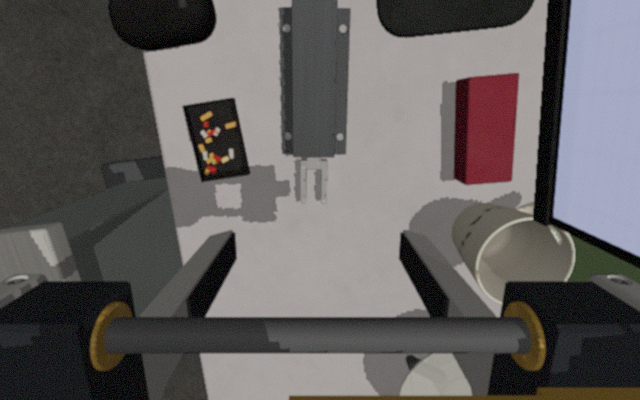

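The wrist view shows the sheath mouth at row ~157, the prongs at columns 297–328 and the fork tip at about (313,203).

Run:
```python
from h import *
s=load("w1")
for n,u,v,z in[("tipL",300,203,.018),("tipR",324,203,.018),("mouthL",282,157,.003),("mouthR",347,157,.003),("mouthtopmid",314,155,.029),("root",314,160,.018),("backL",282,9,.003),("backR",350,9,.003)]: print(n,ray(s,u,v,z).round(4))
g=cv2.cvtColor(s["color"],cv2.COLOR_RGB2GRAY)
for r in(175,185,195): print(r,g[r,285:345])
```

```text
tipL [0.4647 0.1587 0.018 ]
tipR [0.4917 0.1554 0.018 ]
mouthL [0.4502 0.2109 0.003 ]
mouthR [0.5236 0.2021 0.003 ]
mouthtopmid [0.4874 0.2122 0.029 ]
root [0.4864 0.2053 0.018 ]
backL [0.4723 0.3605 0.003 ]
backR [0.5412 0.3522 0.003 ]
175 [160 158 159 161 159 163 166 159 148 123 110 107 104 105 110 122 142 147
 144 147 132 133 155 162 160 159 161 163 158 146 124 109 105 105 107 103
 116 136 144 149 149 147 150 159 160 164 163 164 165 164 163 165 162 166
 163 160 163 159 160 160]
185 [112 110 110 109 134 154 161 161 158 148 132 111 109 103 111 124 143 148
 144 144 140 144 158 161 161 162 162 159 152 133 118 110 109 109 115 109
 124 142 147 146 147 153 160 163 163 163 162 164 163 161 162 165 165 164
 160 161 158 160 160 158]
195 [110 115 130 132 140 158 161 160 159 151 126 106 107 109 106 123 139 146
 141 133 142 144 158 160 160 165 159 161 160 150 122 107 107 107 108 107
 118 140 144 137 127 143 160 161 161 160 162 159 159 162 160 161 163 160
 158 160 160 160 162 158]
```

```bash
python3 -m crank '[[0,[-0.007,-0.007,0.045],[0,0,0]],[0,[0,0,0.05],[0,0,0]],[0,[0,0,0.05],[0,0,0]],[0,[0,0,0.04],[0,0,0]],[0.4,[0,0,0.014],[0,0,0]],[0.6,[0,0,0],[0,0,0]],[0.9,[0,0,0],[0,0,0]],[0.9,[0,0,0],[0,0,0]]]'
```

```text
time: 2.35
tool_pos: [0.4829, 0.1806, 0.0095]
ee_rot: [3.136, -0.002, 1.454]
wrist_force: [-0.2, 0.3, 0.1]
width: 0.0654
finger_force: 0.0
```

```bash
python3 -m crank '[[0.9,[0,0,0.002],[0,0,0]],[0.9,[0,0,0],[0,0,0]],[0.9,[0,0,0],[0,0,0]],[0.9,[0,0,0],[0,0,0]],[0.9,[0,0,0],[0,0,0]]]'
```

```text
time: 2.85
tool_pos: [0.4811, 0.1795, 0.0048]
ee_rot: [3.141, -0.0, 1.453]
wrist_force: [0.5, 0.6, 0.2]
width: 0.0299
finger_force: 29.9
```

```bash
python3 -m crank '[[0.9,[-0.012,0,0],[0,0,0]],[0.9,[-0.025,0,0],[0,0,0]],[0.9,[-0.025,0,0],[0,0,0]],[0.9,[-0.025,0,0],[0,0,0]],[0.9,[-0.025,0,0],[0,0,0]],[0.9,[-0.025,0,0],[0,0,0]],[0.9,[-0.025,0,0],[0,0,0]],[0.9,[-0.018,0,0],[0,0,0]]]'
```

```text
time: 3.65
tool_pos: [0.4592, -0.0004, 0.0048]
ee_rot: [3.141, -0.001, 1.452]
wrist_force: [0.6, 1.7, 0.5]
width: 0.0296
finger_force: 29.9
```

```bash
python3 - <<'E'
from h import *
s=load("w1")
for u,v in[(150,60),(160,120),(195,330)]: print(ray(s,u,v,0).round(3))
E
python3 -m crank '[[0.9,[0.001,0.008,0],[0,0,-8.2]],[0.9,[0.001,0.008,0],[0,0,-8.2]],[0.9,[0.001,0.008,0],[0,0,-8.2]],[0.9,[0.001,0.008,0],[0,0,-8.2]],[0.9,[0.001,0.008,0],[0,0,-8.2]],[0.9,[0.002,0.008,0],[0,0,-8.2]],[0.9,[0.002,0.008,0],[0,0,-8.2]],[0.9,[0,0,0],[0,0,0]]]'
```

```text
[0.325 0.33  0.   ]
[0.321 0.268 0.   ]
[ 0.302 -0.003  0.   ]
time: 4.45
tool_pos: [0.5077, 0.025, 0.0048]
ee_rot: [3.141, 0.001, 2.455]
wrist_force: [-0.3, 0.1, 2.4]
width: 0.0297
finger_force: 29.8
```

```bash
python3 -m crank '[[0.3,[0,0,0],[0,0,0]],[0.2,[0,0,0],[0,0,0]],[0.1,[0,0,0],[0,0,0]],[0,[0,0,-0.02],[0,0,0]],[0,[0,0,-0.05],[0,0,0]],[0,[0.04,0,-0.05],[0,0,0]],[0,[0.04,0,0],[0,0,0]],[0,[0.038,0,0],[0,0,8.5]]]'; for i in 1 ; do python3 -m crank '[[0,[0,0,0],[0,0,8.5]],[0,[0,0,0],[0,0,8.5]],[0,[0,0,0],[0,0,8.5]],[0,[0,0,0],[0,0,8.5]],[0,[0,0,0],[0,0,8.5]],[0,[0,0,0],[0,0,8.5]],[0,[0,0,0],[0,0,8.5]],[0,[0,0,0],[0,0,8.5]]]'; done; python3 -m crank '[[0,[0,0,0],[0,0,8.5]],[0,[0,0,0],[0,0,8.5]],[0,[0,0,0],[0,0,8.5]],[0,[0,0,0],[0,0,8.5]],[0,[0,0,0],[0,0,8.5]],[0,[0,0,0],[0,0,8.5]],[0,[0,0,0],[0,0,8.5]],[0,[0,0,0],[0,0,8.5]]]';  python3 -m crank '[[0,[0,0,0],[0,0,8.5]],[0,[0,0,0],[0,0,8.5]],[0,[0,0,0],[0,0,8.5]],[0,[0,0,0],[0,0,8.5]],[0,[0,0,0],[0,0,0]],[0,[0,0,0],[0,0,0]]]'
python3 - <<'E'
from h import *
s=snap("wrist","w2"); cv2.imwrite("pics/w2.png",s["color"][:,:,::-1]); print(-s["R"].T@s["t"])
E
```

```text
time: 5.25
tool_pos: [0.4229, 0.095, 0.1153]
ee_rot: [3.138, 0.002, 2.301]
wrist_force: [0.2, -0.1, -0.5]
width: 0.0903
finger_force: 0.0
time: 6.05
tool_pos: [0.4225, 0.0943, 0.1133]
ee_rot: [-3.141, 0.0, 1.113]
wrist_force: [-0.4, 0.1, -0.7]
width: 0.0942
finger_force: 0.0
time: 6.85
tool_pos: [0.4225, 0.0943, 0.1133]
ee_rot: [3.141, 0.001, -0.074]
wrist_force: [0.3, 0.4, 0.5]
width: 0.0943
finger_force: 0.0
time: 7.45
tool_pos: [0.4227, 0.0944, 0.1134]
ee_rot: [3.141, 0.0, -0.658]
wrist_force: [0.3, 0.1, -0.4]
width: 0.0942
finger_force: 0.0
[0.48211392 0.0461933  0.29169716]
```

View pics/w2.png

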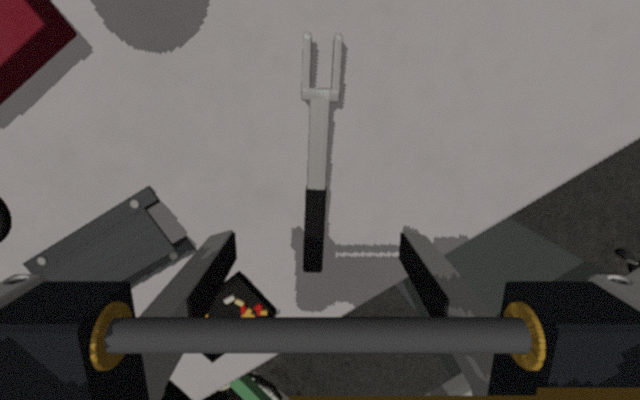

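The bar lies free. Its fork tip is at (322,33), the rubber starts at (316,190), and the handle end is at (313,270).

Run:
```python
from h import *
s=load("w2")
t=ray(s,322.5,34,.016);e=ray(s,313,271,.018);r=ray(s,316,190,.018)
d=(t-e)[:2];print(t,e,r,np.linalg.norm(d),np.degrees(np.arctan2(d[1],d[0])))
u=d/np.linalg.norm(d);h=e[:2]+.06*u;h2=r[:2]-.02*u
print(h,h2)
o=robot.get_obs();yw=o["ee_rot"][2];X=np.array([np.cos(yw),np.sin(yw)]);Y=np.array([np.sin(yw),-np.cos(yw)])
dl=(h+h2)/2-o["tool_pos"][:2];print("dx,dy",X@dl,Y@dl,"z",o["tool_pos"][2],np.degrees(yw))
```

```text
[0.52270154 0.00990318 0.016     ] [0.37307547 0.13539602 0.018     ] [0.43062421 0.08740622 0.018     ] 0.19528547344275698 -39.98688822170611
[0.41904696 0.09683928] [0.41530038 0.10025847]
dx,dy -0.006933221785229661 0.00014359908197413896 z 0.11344422616924135 -37.71910248637811
```

```bash
python3 -m crank '[[0.3,[-0.006,0,0.045],[0,0,2.3]],[0.5,[0,0,0.045],[0,0,0]],[0.6,[0,0,0.0185],[0,0,0]],[0.9,[0,0,0],[0,0,0]],[0.9,[0,0,0],[0,0,0]],[0.9,[0,0,0],[0,0,0]],[0.9,[0,0,0],[0,0,0]],[0.9,[0,0,0],[0,0,0]]]'; python3 -m crank '[[0.9,[0,0,0],[0,0,0]],[0.9,[0,0,0],[0,0,0]],[0.9,[0,0,0],[0,0,0]],[0.9,[0,0,0],[0,0,0]]]'
```

```text
time: 8.3
tool_pos: [0.4186, 0.0982, 0.0057]
ee_rot: [-3.141, -0.001, -0.7]
wrist_force: [0.2, -0.2, -0.5]
width: 0.0333
finger_force: 0.0
time: 8.7
tool_pos: [0.4185, 0.0984, 0.0053]
ee_rot: [-3.141, -0.0, -0.7]
wrist_force: [0.6, 0.9, 1.5]
width: 0.0178
finger_force: 30.0
```

```bash
python3 -m crank '[[0.9,[0,0,-0.03],[0,0,0]],[0.9,[0,0,-0.045],[0,0,0]],[0.9,[0.02,0.01,-0.045],[0,0,0]],[0.9,[0.025,0.015,-0.02],[0,0,0]],[0.9,[0.03,0.015,0],[0,0,0]],[0.9,[0.02,0.01,0],[0,0,0]],[0.9,[0,0,0],[0,0,0]],[0.9,[0,0,0],[0,0,0]]]'
python3 - <<'E'
from h import *
s=snap("wrist","w3"); cv2.imwrite("pics/w3.png",s["color"][:,:,::-1]); print(-s["R"].T@s["t"])
E
```

```text
time: 9.5
tool_pos: [0.4577, -0.0011, 0.1438]
ee_rot: [3.141, 0.003, -0.702]
wrist_force: [-0.2, -0.4, -2.9]
width: 0.0175
finger_force: 30.0
[ 0.51547024 -0.05203082  0.32194235]
```

View pics/w3.png

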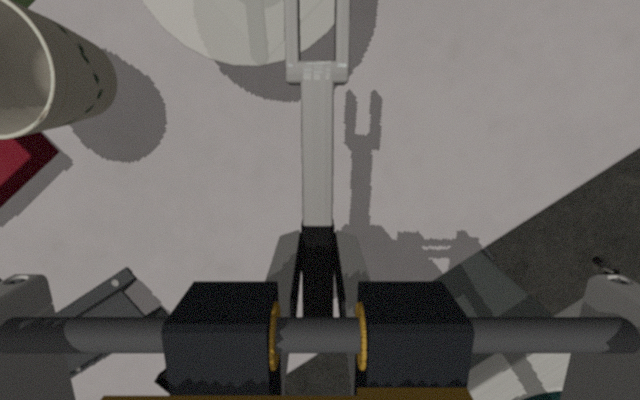

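The lever stub is visible through the guard at columns 247–268, rows 0–60, but the hub is out of frame, so I'll move forward 70 mm.

```bash
python3 -m crank '[[0.9,[0.03,0.02,0],[0,0,0]],[0.9,[0.04,0.02,0],[0,0,0]],[0.9,[0,0,0],[0,0,0]],[0.9,[0,0,0],[0,0,0]]]'
python3 - <<'E'
from h import *
s=snap("wrist","w4"); print(s["fx"]); 
g=cv2.createCLAHE(4,(4,4)).apply(cv2.cvtColor(s["color"],cv2.COLOR_RGB2GRAY)); cv2.imwrite("pics/w4.png",cv2.resize(g[:240,60:380],None,fx=2.5,fy=2.5,interpolation=cv2.INTER_CUBIC))
E
```

```text
time: 9.95
tool_pos: [0.4857, -0.0762, 0.1441]
ee_rot: [3.142, 0.002, -0.701]
wrist_force: [-0.2, 0.9, -2.5]
width: 0.0178
finger_force: 30.0
334.7508795697129
```

View pics/w4.png

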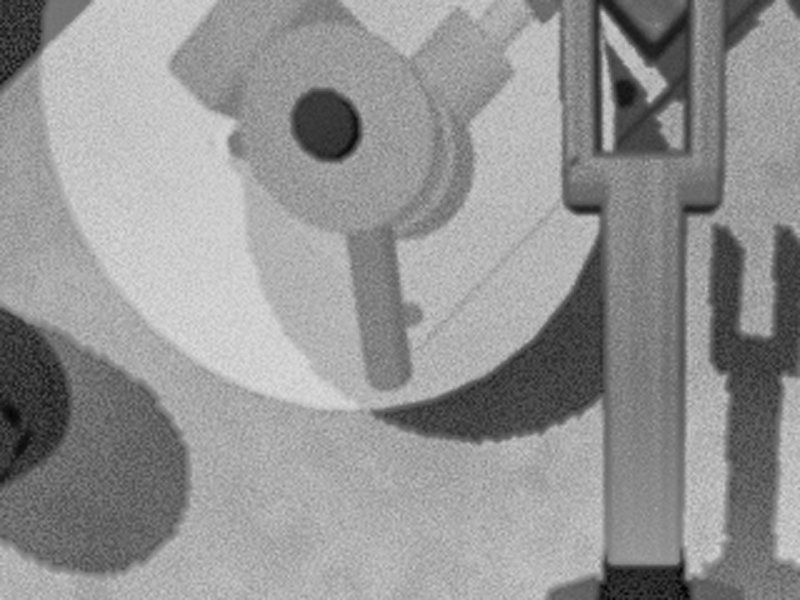

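The bolt is at crop (326,124). The stub runs from (371,240) to its end at (388,390). The fork's slot has its root at (645,155) and its centre at column 645.

Run:
```python
from h import *
s=load("w4"); c=lambda u,v,z: ray(s,60+u/2.5,v/2.5,z)
b=c(326,124,.078);a=c(371,240,.057);m=c(385,340,.057);t=c(388,388,.055)
print("bolt",b,"lever",a,m,t)
print("dists",[np.linalg.norm((p-b)[:2]) for p in(a,m,t)],[np.degrees(np.arctan2(*(p-b)[1::-1])) for p in(a,m,t)], np.degrees(np.arctan2(*(m-a)[1::-1])))
r=c(645,157,.157);e=c(645,565,.157);q=c(645,30,.157);print("fork root,shank end",r,e,np.degrees(np.arctan2(*(r-e)[1::-1])),np.linalg.norm(r-e))
o=robot.get_obs();p=o["tool_pos"][:2];yw=o["ee_rot"][2];X=np.array([np.cos(yw),np.sin(yw)]);Y=np.array([np.sin(yw),-np.cos(yw)])
print("root in tool",X@(r[:2]-p),Y@(r[:2]-p),"rubber",X@(e[:2]-p),Y@(e[:2]-p),np.degrees(yw))
g=cloud(s)
zz=g[60:150,195+0:225];print(np.median(g[30:60,180:200,2]),np.median(g[70:90,315:322,2]))
P=load("top0")
print("top bolt",ray(P,351.7,194.4,.078))
```

```text
bolt [ 0.62767162 -0.08625626  0.078     ] lever [ 0.60338161 -0.06973835  0.057     ] [ 0.57937605 -0.05185924  0.057     ] [ 0.56826417 -0.0413339   0.055     ]
dists [np.float64(0.02937424147896803), np.float64(0.05929263792418544), np.float64(0.0744799475735837)] [np.float64(145.78316395001016), np.float64(144.54081216943058), np.float64(142.9043827105565)] 143.3216173000703
fork root,shank end [ 0.55858404 -0.14035687  0.157     ] [ 0.49768102 -0.08901574  0.157     ] -40.13082493171255 0.07965606710021426
root in tool 0.09749081490356018 0.0025031138442965324 rubber 0.017834761966340044 0.0024556129325038092 -40.0966580185178
0.07669465834770572 0.15525149621476036
top bolt [ 0.63007119 -0.08596144  0.078     ]
```

```bash
python3 -m crank '[[0.9,[-0.032,-0.017,0],[0,0,0]],[0.9,[-0.042,-0.023,0],[0,0,0]],[0.9,[-0.035,-0.02,0],[0,0,0]],[0.9,[-0.016,-0.0095,0.01],[0,0,-4.1]],[0.9,[0,0,0.04],[0,0,0]],[0.9,[0,0,0.033],[0,0,0]],[0.9,[0,0,0.015],[0,0,0]],[0.9,[0,0,0],[0,0,0]]]'
python3 -m crank '[[0.9,[0,0,0],[0,0,0]]]'
```

```text
time: 10.8
tool_pos: [0.4319, 0.0584, 0.0439]
ee_rot: [3.138, 0.006, -0.626]
wrist_force: [-0.5, -0.2, -1.6]
width: 0.0175
finger_force: 30.0
time: 10.9
tool_pos: [0.4352, 0.0579, 0.0473]
ee_rot: [-3.141, -0.0, -0.627]
wrist_force: [0.6, 0.3, -1.0]
width: 0.0178
finger_force: 30.0
```

```bash
python3 -m crank '[[0.9,[0.012,0,0.001],[0,0,0]],[0.9,[0.012,0,0],[0,0,0]],[0.9,[0.008,0,0],[0,0,0]],[0.9,[0.008,0,0],[0,0,0]],[0.9,[0,0,0],[0,0,0]]]'
python3 - <<'E'
from h import *
s=snap("wrist","w5")
g=cv2.createCLAHE(4,(4,4)).apply(cv2.cvtColor(s["color"],cv2.COLOR_RGB2GRAY)); cv2.imwrite("pics/w5.png",cv2.resize(g[:200,200:440],None,fx=3,fy=3,interpolation=cv2.INTER_CUBIC))
E
```

```text
time: 11.4
tool_pos: [0.469, 0.0324, 0.046]
ee_rot: [-3.141, -0.001, -0.631]
wrist_force: [-0.1, 0.4, -1.8]
width: 0.0178
finger_force: 30.0
```

View pics/w5.png

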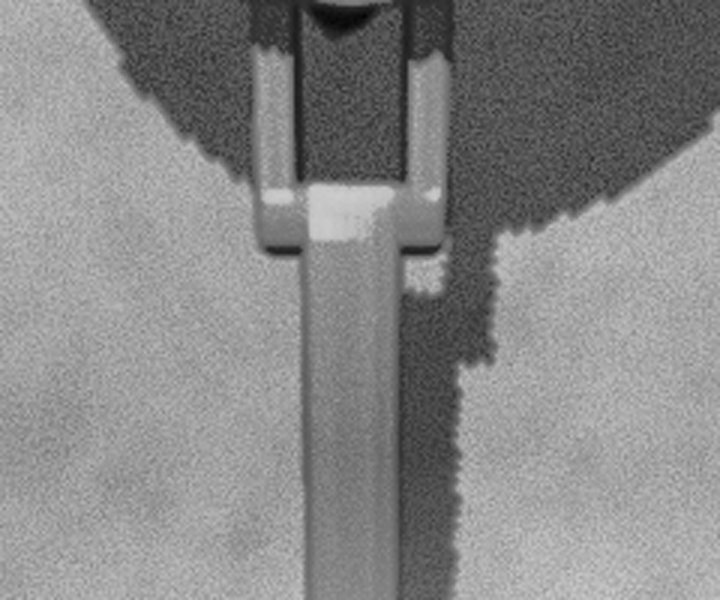

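The stub's end, centred at crop (343,30), is already between the prongs (inner edges 300 and 408). It sits about 1.7 mm left of the slot's centre, with about 23 mm left to the slot's root.

```bash
python3 -m crank '[[0.9,[0.002,-0.0017,0],[0,0,0]],[0.9,[0.007,0,0],[0,0,0]],[0.9,[0.007,0,0],[0,0,0]],[0.9,[0.006,0,0],[0,0,0]],[0.9,[0,0,0],[0,0,0]],[0.9,[0,0,0],[0,0,0]]]'
```

```text
time: 12.05
tool_pos: [0.4866, 0.0216, 0.0457]
ee_rot: [3.142, 0.0, -0.629]
wrist_force: [-0.8, 0.5, -2.7]
width: 0.0177
finger_force: 30.0
```

```bash
python3 -m crank '[[0.9,[0.0007,0.0153,0],[0,0,-5]],[0.9,[0.0007,0.0153,0],[0,0,-5]],[0.9,[0.0007,0.0153,0],[0,0,-5]],[0.9,[0.0007,0.0153,0],[0,0,-5]],[0.9,[0,0,0],[0,0,0]]]'
python3 - <<'E'
from h import *
o=robot.get_obs();p=o["tool_pos"][:2]-[.628,-.086];print(np.linalg.norm(p),np.degrees(np.arctan2(p[1],p[0])),np.degrees(o["ee_rot"]),o["wrist_torque"],o["wrist_force"])
E
```

```text
time: 12.55
tool_pos: [0.4605, -0.032, 0.0463]
ee_rot: [-3.137, -0.001, -0.28]
wrist_force: [2.4, 6.0, -1.1]
width: 0.0179
finger_force: 30.6
0.1759734383489488 162.11906317105363 [-1.79754794e+02 -8.47126806e-02 -1.60250803e+01] [ 1.14929015 -0.27317271  0.60508134] [ 2.44047375  6.00667125 -1.11292071]
```

```bash
python3 -m crank '[[0.9,[0.0007,0.0153,0],[0,0,-5]],[0.9,[0.0007,0.0153,0],[0,0,-5]],[0.9,[0.0007,0.0153,0],[0,0,-5]],[0.9,[0.0007,0.0153,0],[0,0,-5]],[0.9,[0.0007,0.0153,0],[0,0,-5]],[0.9,[0.0007,0.0153,0],[0,0,-5]],[0.9,[0,0,0],[0,0,0]]]'
python3 - <<'E'
from h import *
o=robot.get_obs();p=o["tool_pos"][:2]-[.628,-.086];print(np.linalg.norm(p),np.degrees(np.arctan2(p[1],p[0])),np.degrees(o["ee_rot"]),o["wrist_torque"],o["wrist_force"])
E
```

```text
time: 13.25
tool_pos: [0.457, -0.1209, 0.0451]
ee_rot: [-3.133, 0.002, 0.244]
wrist_force: [-2.2, 9.1, 1.4]
width: 0.0178
finger_force: 30.4
0.1745720200737846 -168.45113043138488 [-1.79506333e+02  1.38579060e-01  1.39690943e+01] [1.84905166 0.63628784 0.45672439] [-2.21836732  9.08874239  1.41076875]
```

```bash
python3 -m crank '[[0.9,[0.0007,0.0153,0],[0,0,-5]],[0.9,[0.0007,0.0153,0],[0,0,-5]],[0.9,[0.0007,0.0153,0],[0,0,-5]],[0.9,[0.0007,0.0153,0],[0,0,-5]],[0.9,[0.0007,0.0153,0],[0,0,-5]],[0.9,[0.0007,0.0153,0],[0,0,-5]],[0.9,[0,0,0],[0,0,0]]]'
python3 - <<'E'
from h import *
o=robot.get_obs();p=o["tool_pos"][:2]-[.628,-.086];print(np.linalg.norm(p),np.degrees(np.arctan2(p[1],p[0])),np.degrees(o["ee_rot"]),o["wrist_torque"],o["wrist_force"])
E
```

```text
time: 13.95
tool_pos: [0.5025, -0.2041, 0.0451]
ee_rot: [-3.141, 0.002, 0.765]
wrist_force: [0.2, 0.1, -0.3]
width: 0.0175
finger_force: 30.0
0.17231573918243 -136.7353336973559 [-1.79942367e+02  8.88001403e-02  4.38449065e+01] [-0.1189603   0.15193896 -0.06575021] [ 0.22009546  0.11393557 -0.34218368]
```

Force dropped to zero at 80° of swing, so the lever should have snapped over. I'll draw the bar off along its axis, then raise and shift sideways to inspect.

```bash
python3 -m crank '[[0.9,[-0.005,0,0],[0,0,0]],[0.9,[-0.01,0,0],[0,0,0]],[0.9,[-0.015,0,0],[0,0,0]],[0.9,[-0.015,0,0],[0,0,0]],[0.9,[-0.02,0,0],[0,0,0]],[0.9,[-0.015,0,0],[0,0,0]],[0.9,[0,0,0],[0,0,0]]]'
python3 - <<'E'
from h import *
o=robot.get_obs();print(o["joint_positions"],o["wrist_torque"],np.linalg.norm(o["tool_pos"][:2]-[.628,-.086]))
E
```

```text
time: 14.65
tool_pos: [0.4433, -0.2604, 0.0458]
ee_rot: [-3.141, 0.001, 0.764]
wrist_force: [-0.1, 0.8, -2.3]
width: 0.0179
finger_force: 30.0
[-6.41083355e-01  9.68477953e-02  1.68477162e+00 -5.32586243e-04
  1.36025395e+00  1.66028570e-01] [-0.10704371  0.19315918  0.0031798 ] 0.25404029269547085
```

```bash
python3 -m crank '[[0.9,[0,0,-0.03],[0,0,0]],[0.9,[0,0,-0.04],[0,0,0]],[0.9,[0.02,0.02,-0.03],[0,0,0]],[0.9,[0.035,0.025,0],[0,0,0]],[0.9,[0.035,0.015,0],[0,0,0]],[0.9,[0,0,0],[0,0,0]],[0.9,[0,0,0],[0,0,0]]]'
python3 - <<'E'
from h import *
s=snap("wrist","w6"); cv2.imwrite("pics/w6.png",s["color"][:,:,::-1]) 
P=load("top0")
for n,u,v,z in[("vinyl",391,312,.01),("drv",428,297,.01),("drvtip",438,265,.01),("deskcorner",408,360,0),("front",330,308,0)]: print(n,ray(P,u,v,z).round(3))
E
```

```text
time: 15.35
tool_pos: [0.5516, -0.2389, 0.145]
ee_rot: [-3.14, 0.001, 0.769]
wrist_force: [0.1, 0.5, -2.8]
width: 0.0179
finger_force: 30.0
vinyl [ 0.377 -0.352  0.01 ]
drv [ 0.472 -0.42   0.01 ]
drvtip [ 0.582 -0.403  0.01 ]
deskcorner [ 0.284 -0.448  0.   ]
front [ 0.305 -0.202  0.   ]
```

View pics/w6.png

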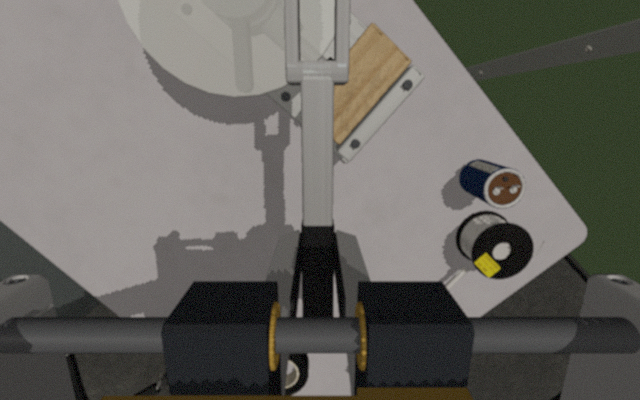

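The lever now points toward (244,88) from (240,25), and the block sits flush against the fence. I'll check its angle.

Run:
```python
from h import *
s=load("w6"); g=cv2.cvtColor(s["color"],cv2.COLOR_RGB2GRAY).astype(int)
for r in(40,60,80,86,90): print(r,g[r,226:262])
```

```text
40 [161 157 157 156 155 155 146 145 144 142 145 142 142 145 140 144 141 143
 142 145 139 138 140 138 143 150 154 158 158 159 157 155 157 157 155 158]
60 [154 155 151 156 156 160 153 152 145 141 144 143 144 144 142 145 141 143
 141 145 142 140 140 136 139 141 148 155 156 158 156 155 155 154 155 157]
80 [155 153 157 152 156 154 153 155 153 151 146 145 142 142 143 146 143 142
 143 145 144 146 141 137 142 136 140 144 154 157 157 157 160 153 155 159]
86 [155 156 158 156 154 153 157 154 153 152 149 144 142 142 143 145 141 143
 141 144 144 143 144 142 141 139 137 143 153 157 156 149 153 152 156 155]
90 [154 154 155 155 155 156 155 155 155 155 155 152 149 148 142 138 143 141
 143 143 143 138 138 138 142 143 151 152 155 154 155 151 153 155 154 152]
```

Run:
```python
from h import *
s=load("w6"); a=ray(s,241.2,40,.057);b=ray(s,244.6,80,.057);t=ray(s,245.5,91,.055)
for p,q in((a,b),): print(np.degrees(np.arctan2(*(q-p)[1::-1]))%360)
for p in(a,b,t): d=p[:2]-[.628,-.086];print(p,np.linalg.norm(d),np.degrees(np.arctan2(d[1],d[0]))%360)
P=cloud(s);x,y,z=P[...,0],P[...,1],P[...,2];hsv=cv2.cvtColor(s["color"],cv2.COLOR_RGB2HSV)
m=(hsv[...,1]>70)&(hsv[...,0]<25)&(z>.025)&(z<.04)&(y>-.25)&(x<.72)
print(cv2.minAreaRect((P[m][:,:2]*1000).astype(np.float32)))
```

```text
225.94452520408188
[ 0.60158971 -0.11430649  0.057     ] 0.0387138326281506 226.9847854270173
[ 0.58238621 -0.13415381  0.057     ] 0.06632803278326517 226.55167424226545
[ 0.57666942 -0.13943465  0.055     ] 0.07409514218952404 226.15055149840657
((639.9449462890625, -197.76397705078125), (88.96587371826172, 44.7908821105957), 3.1378302574157715)
```

The lever is at about 226° (≈1.43 rad, at its stop), and the block's centre is about 112.5 mm from the pivot, so it is tight against the fence. Now I'll lay the bar down on the free desk.

```bash
python3 -m crank '[[0.9,[-0.012,-0.03,0],[0,0,0]],[0.9,[-0.017,-0.044,0],[0,0,0]],[0.9,[-0.017,-0.044,0],[0,0,0]],[0.9,[-0.019,-0.047,0],[0,0,0]],[0.9,[0,0,0.045],[0,0,0]],[0.9,[0,0,0.045],[0,0,0]],[0.9,[0,0,0.03],[0,0,0]],[0.9,[0,0,0.012],[0,0,0]]]'
python3 -m crank '[[0.9,[0,0,0.004],[0,0,0]],[0.9,[0,0,0],[0,0,0]],[0.9,[0,0,0],[0,0,0]]]'
```

```text
time: 16.2
tool_pos: [0.3872, -0.165, 0.0107]
ee_rot: [-3.136, 0.002, 0.766]
wrist_force: [-0.3, 0.7, -1.9]
width: 0.0179
finger_force: 30.0
time: 16.5
tool_pos: [0.3922, -0.1672, 0.0116]
ee_rot: [3.138, -0.001, 0.767]
wrist_force: [0.4, 0.8, -1.0]
width: 0.0177
finger_force: 30.0
```

```bash
python3 -m crank '[[0.9,[0,0,0.002],[0,0,0]],[0.9,[0,0,0],[0,0,0]],[0.9,[0,0,0.001],[0,0,0]],[0.9,[0,0,0],[0,0,0]]]'
```

```text
time: 16.9
tool_pos: [0.3909, -0.1662, 0.0069]
ee_rot: [3.142, -0.0, 0.767]
wrist_force: [-0.1, 0.1, -1.7]
width: 0.0176
finger_force: 30.0
```

```bash
python3 -m crank '[[0.9,[0,0,0.002],[0,0,0]],[0.9,[0,0,0],[0,0,0]],[0.9,[0,0,0],[0,0,0]]]'; python3 -m crank '[[0.7,[0,0,0],[0,0,0]],[0.6,[0,0,0],[0,0,0]],[0.5,[0,0,0],[0,0,0]],[0.4,[0,0,0],[0,0,0]],[0.4,[0,0,-0.02],[0,0,0]],[0.3,[0,0,-0.05],[0,0,0]],[0.3,[0,0,-0.05],[0,0,0]],[0.3,[0,0,0],[0,0,0]]]'
python3 - <<'E'
from h import *
s=snap("wrist","w7"); P=cloud(s)
t=snap("top","top1"); Q=cloud(t); x,y,z=Q[...,0],Q[...,1],Q[...,2]
for n,c in(("top",Q),):
    m=(z>.008)&(z<.03)&(x>.33)&(x<.53)&(y>-.26)&(y<-.03)&(t["z_map"]>0)
    print(m.sum(),cv2.minAreaRect((Q[m][:,:2]*1000).astype(np.float32)),np.percentile(z[m],[50,90]))
cv2.imwrite("pics/end.png",cv2.resize(np.hstack([s["color"][:,100:540],t["color"][150:350,270:490].repeat(2,0).repeat(2,1)])[:,:,::-1],(800,364)))
E
```

```text
time: 17.2
tool_pos: [0.3911, -0.1664, 0.0053]
ee_rot: [3.141, -0.0, 0.767]
wrist_force: [-0.6, -0.2, 2.8]
width: 0.0181
finger_force: 30.0
time: 18.0
tool_pos: [0.3952, -0.1687, 0.1327]
ee_rot: [3.127, -0.004, 0.767]
wrist_force: [0.6, -0.6, -0.5]
width: 0.066
finger_force: 0.0
366 ((430.15924072265625, -141.6866912841797), (185.63186645507812, 227.91746520996094), 3.6818814277648926) [0.01844833 0.02267621]
```

View pics/end.png

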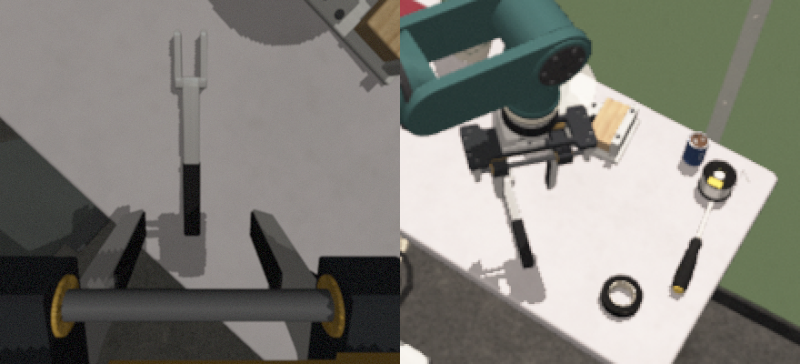

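The bar lies flat and clear of the clamp (left panel, about (190,130)). The bystanders have not moved, and the gripper is open and up at a clear height.

```bash
python3 -m crank '[[0.3,[0,0,0],[0,0,0]],[0.3,[0,0,0],[0,0,0]]]'; python3 -c "
from bench import robot
print(robot.close_job())"
```

```text
time: 18.3
tool_pos: [0.3896, -0.1655, 0.1226]
ee_rot: [-3.137, 0.001, 0.767]
wrist_force: [0.3, 0.4, 0.5]
width: 0.0658
finger_force: 0.0
the job is handed in; nothing more can be done
None
```

The job is handed in at 18.3 s: the lever measured at its stop, the block is tight against the fence, and the bar lies flat on the desk clear of the clamp with nothing else visibly moved; no verdict was returned.

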